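# Swap the slide-on battery packs in the charging dock

### The job

The low battery pack in the charging dock is full: slide it back out of its rails and stand it upright on a clear spot of the bench. Then put the tall slide-on pack on charge: stand it on the dock's lead-in in front of the rails, nose towards the far end, let go of it, and push it from behind along the rails until the sprung catch snaps in and holds it fully home. Leave the other things on the bench where they are.

Things in the scene. Friction and masses are not known exactly. Their poses are not given: they have to be found in the camera images.
- dock: Charging dock, fixed: grey and black box 198 x 112 mm, its flat deck 34 mm above the bench; two rails on the deck, a funnel before them, a tower at the far end. Origin on the bench; x is the direction in which a pack is slid in (within about 26 degrees of straight ahead). The box spans x -83 to +115, y -56 to +56 mm. Sliding friction on it is low (about 0.25).
- dock_mouth (a point): Front end of the rails, on the deck, midway between them, at dock x = 9 mm. The rails run from here to x = 91 mm: walls with inner faces at y = +-29 mm and lips over them that reach in to y = +-21 mm, 9.5 to 15.5 mm above the deck, outer edges y = +-39 mm. Before it, cheeks 9.5 mm high flare from +-29 mm here to +-44 mm at x = -35 mm.
- dock_home (a point): Point on the deck at dock x = 40 mm, under the middle of a pack that is fully home. The pack's nose meets the end stop 1.5 mm beyond.
- dock_lead_in (a point): Point on the deck at dock x = -60 mm, before the rails: under the middle of a pack that stands free on the lead-in, its nose 21 mm short of the rails, with about 8 mm of room to the cheeks on each side and its tail 25 mm over the deck's front edge.
- dock_tower (a point): Middle of the top of the terminal tower (end stop), 64 mm above the bench; the tower spans dock x 89.5 to 115 mm, y -50 to +50 mm.
- dock_catch (a joint): Sprung steel roller across the deck at dock x = 73 mm. 0 = up, 3 mm proud of the deck (free, or in the notch of a pack that is home); reads about 0.0015 to 0.003 m while a pack rides over it (its nose rises 1.5 mm to the lips). The spring lifts with 9 to 12 N; about 8 to 15 N along the rails take a pack over it, in or out.
- low_pack_mid (a point): Centre of the low slide-on pack (full), at the start home in the dock, nose to the tower. Black block on a grey shoe, 96 (x) x 60 (y) x 51 mm high, 0.4 kg; centre 25.5 mm above its underside. x points to its nose, as the moulded arrow on top; gauge dots at the tail. It cannot be lifted until its nose is back out of the rails (its middle at dock x below -40 mm).
- low_pack: The low pack, origin at the centre of its underside. The lowest 17 mm are the shoe: a foot 55 mm wide and 8 mm high that runs under the rail lips, below a neck 38 mm wide. The block above the shoe is 60 mm wide with plain upright sides and can be gripped there, in the rails too.
- tall_pack_mid (a point): Centre of the tall slide-on pack (to be charged), which stands upright on its shoe on the bench, left or right of the dock. As the low pack but 70 mm high, 0.6 kg; centre 35 mm above its underside. x points to its nose, as the moulded arrow on its top, within about 40 degrees of straight ahead.
- tall_pack: The tall pack, origin at the centre of its underside. Same shoe as the low pack; the underside of its foot has a notch for the catch. Its tail is a flat upright face 60 mm wide.
- battery_pack: Bystander: battery pack of another kind, with a stem on top instead of a shoe; 62 x 75 x 60 mm (its x, y, z), origin under its centre. It and the tall pack may stand in each other's place.
- fuse_box: Bystander: small red carton, 44 x 80 x 58 mm (its x, y, z), origin under its centre.
- jar_white: Bystander: white jar with a black lid, 68 mm across, 100 mm high, origin under its centre.
- tape_measure: Bystander: tape measure standing on edge, 35 x 70 x 64 mm (its x, y, z), origin under its centre.
- offcut_0: Bystander: pine offcut, 40 x 90 x 25 mm (its x, y, z), origin under its centre.
- sanding_block: Bystander: flat brown and black sanding block, 66 x 100 x 24 mm (its x, y, z), origin under its centre.
- pliers: Bystander, cannot be moved: red-handled pliers lying flat along their y axis, 52 x 188 x 13 mm, origin under its centre.
- screw_box (a point): Fixed open cardboard box of screws with a flap, about 90 mm (world x) by 110 mm (world y) over all and 40 mm high; this point lies under its middle. Do not put anything in or on it.
- charger: Fixed equipment: black bench charger with cooling slots, 216 x 150 x 128 mm (its x, y, z), origin under its centre, right of the work. From its left side to y = 0.45 m, and from x = 0.35 to 0.72 m, the bench carries only the things listed here.
There are look-alikes about, which are no part of the job. Leave any turquoise look-alike of the tall_pack alone.

How it is judged:
By the outcome, as a careful person would: the job done as asked, in the order asked, and still so for the second after the job is handed in, with the robot touching nothing.
It also fails if it takes over 64 s, if anything falls off the work surface, if the arm or the gripper's body presses on something with over 40 N, if the wrist force passes 120 N, or if a joint passes its speed limit or range.

### The arm

A 6-joint arm with a two-finger parallel gripper is mounted at the origin on a cart in front of the work surface, level with it; the furniture and walls round the work are solid. World frame = base frame: x ahead of the robot, y to its left, z up, the work surface at z = 0. Lengths are in m, angles in rad, forces in N, time in s.
With the tool pointing down it reaches from about 0.3 to 0.775 m from the base axis. Payload 14.6 kg.
Tool frame: the origin (TCP) lies midway between the tips of the shut fingers; the grasp point (between the pads) lies 19 mm behind it (ctrl.tcp_to_grasp is the distance from the TCP to the grasp point, in m); x points along the fingers, y is the direction in which the jaws open and shut, and the axes are right-handed (so a half turn about x gives the same grasp; the last joint's range is limited). The gripper opens to 94 mm and grips with 3 to 60 N. Pads are 16 mm wide; open, the fingers measure 119 mm over their backs; the gripper's body (75 mm by 177 mm) begins 78 mm behind the grasp point.
Start: joints at [-1.244, 0.3, 1.521, -0, 1.321, -0.067], TCP at [0.211, -0.508, 0.205] pointing down, gripper open.
Joint ranges: [-3.03, 3.03], [-0.79, 2.21], [0.23, 2.52], [-1.04, 4.18], [0, 3.07], [-2.55, 2.55]. Speed limits (rad/s): [2.22, 2.22, 2.57, 3.14, 3.14, 3.14].

### API

Orientations are given as [roll, pitch, yaw] about the fixed x, y, z axes, in that order (R = Rz(yaw) Ry(pitch) Rx(roll)).
In Python, from station import ctrl gives the robot as it stands.
- The arm moves only by the tool jog_arm, never from a script. Its argument "rows" is one flat list of numbers, 7 for each row, row after row: the shift along the world's x, y, z in m, then the turn, a rotation vector about the world's x, y, z in degrees, then the closure, from 0 (fully open) to 1 (shut). A call has 1 to 8 rows; each row shifts and turns the commanded pose from where the row before left it; what a row does not reach is not made up. A row lasts 1/12 s, in which the tool goes at most 41.7 mm and 7.16 degrees, less where a joint would pass 70% of its speed; a pose out of reach is approached as far as the arm can. A call with a gripper value outside its range is refused whole. The fingers move at their own pace and stop on an object; "squeeze" is the grip in N (left out, the last holds). Time passes only in rows, so rows that do not move let the fingers close. It gives the time, the measured TCP pose, the force and the opening at its end, in the units of the state.
- ctrl.get_obs(): the state, without advancing time (a new reading comes with each control period).
- ctrl.camera(name): name is "scene" or "top" or "wrist"; returns (picture, depth): 420x560x3 uint8, red, green, blue; 420x560 float32, m along the optical axis (not along the pixel's ray), 0 where there is no reading.
- ctrl.camera_model(name): a dict with "K" (3x3 intrinsics, pixels), "extrinsics" (4x4, takes a point from camera to world coordinates). Camera axes: x right, y down, z forward; pixel columns grow to the right and rows downward; lengths in m; the calibration is good to about 2 mm. A picture is of the moment at which its call begins: read the wrist's pose just before it. camera_model takes no time and is no camera call; for the wrist camera it gives the pose at the moment of the call.
- ctrl.hand_in(): hands the job in, once; it reports no verdict.
The state is a dict: "time_s": time; "qpos": joint angles; "joint_vel": joint speeds; "tau": joint torques, N m; "ee_pos": TCP position; "eef_rot": TCP orientation; "force": force on the tool from outside, world axes, zero at the start; "moment": the same for the moment, N m; "grip_width": finger opening in m.
Only numpy, scipy, OpenCV 4.12 (cv2) and the standard library are available. Lean on these libraries where they do the work, as an engineer would, in place of code of your own. Each camera call takes 0.05 s, during which the arm holds its last target.

## Working session

There is one attempt and no reset: what is moved stays moved. The work goes in short steps, Python scripts to look and compute and a tool call to move; the robot and the scene stay as the last step left them, time stands still between calls to the robot, and variables do not carry over. Pictures are saved under pics/ and viewed, and the job is handed in when it is done.

Besides the shell and the picture viewer there is one more tool, called after ">>>" as name(argument=value, ...), one argument or row to a line, values as JSON. jog_arm: Moves the arm, as the interface text tells. Its arguments: {"type":"object","properties":{"rows":{"type":"array"},"squeeze":{"type":"number"}},"required":["rows"]}

```bash
ls; mkdir -p pics; python3 - <<'E'
from station import ctrl
import cv2,numpy as np
print(ctrl.get_obs())
for n in ["scene","top"]:
    p,d=ctrl.camera(n); cv2.imwrite(f"pics/{n}0.png",p[:,:,::-1]); np.savez(f"pics/{n}0.npz",p=p,d=d,**ctrl.camera_model(n))
    print(n,ctrl.camera_model(n))
print(ctrl.tcp_to_grasp)
E
```

```text
pics
{'time_s': 0.0, 'qpos': array([-1.24359260e+00,  3.00451126e-01,  1.52156621e+00, -6.19084324e-07,
        1.32071641e+00, -6.65974111e-02]), 'joint_vel': array([ 0.0004981 , -0.00080381,  0.00081912, -0.00080516, -0.00043245,
       -0.0009581 ]), 'tau': array([ 2.64262766e-03, -5.31805658e+01, -3.52736878e+01,  7.09651038e-02,
        2.43651151e-02, -9.50523577e-05]), 'ee_pos': array([ 0.21095012, -0.50765438,  0.20490358]), 'eef_rot': array([-1.63686823,  1.56965523,  1.89852571]), 'force': array([ 0.19168042,  0.36234306, -0.76396033]), 'moment': array([0.03992129, 0.01718093, 0.04930182]), 'grip_width': 0.09403890340223908}
scene {'K': array([[540.47620756,   0.        , 276.75904581],
       [  0.        , 540.47620756, 206.71665314],
       [  0.        ,   0.        ,   1.        ]]), 'extrinsics': array([[ 0.99640201,  0.05405674, -0.0652756 ,  0.65443163],
       [ 0.08115511, -0.38652685,  0.91870063, -1.54834997],
       [ 0.02443119, -0.9206926 , -0.38952311,  0.7032328 ],
       [ 0.        ,  0.        ,  0.        ,  1.        ]])}
top {'K': array([[521.95438575,   0.        , 278.26939636],
       [  0.        , 521.95438575, 224.08882838],
       [  0.        ,   0.        ,   1.        ]]), 'extrinsics': array([[-0.11861679, -0.78137303,  0.61268773, -0.53049825],
       [-0.99291085,  0.08860367, -0.07923021,  0.09252503],
       [ 0.00762197, -0.61774233, -0.78634364,  1.46081439],
       [ 0.        ,  0.        ,  0.        ,  1.        ]])}
0.0188
```

View pics/scene0.png

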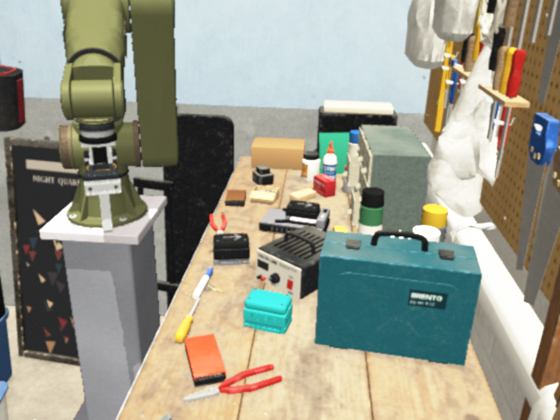

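View pics/top0.png

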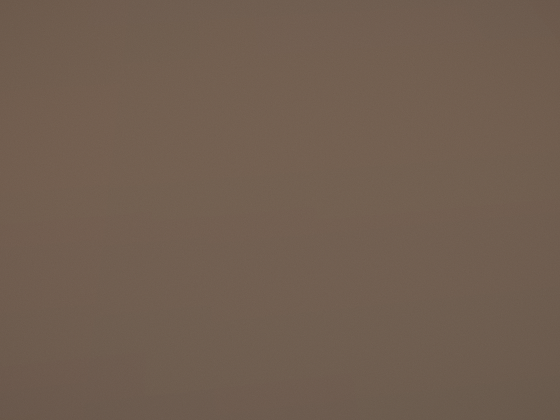

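The scene camera works: dock around (295,218), a black pack at (231,247), and a turquoise look-alike at (268,308). The top camera shows only flat brown, so it's blocked or dead. I'll check its depth and the wrist view.

```bash
python3 - <<'E'
from station import ctrl
import cv2,numpy as np
t=np.load("pics/top0.npz"); print("top depth",np.percentile(t['d'],[0,5,50,95,100]), t['p'].std())
s=np.load("pics/scene0.npz"); print("scene depth",np.percentile(s['d'],[0,5,50,95,100]))
p,d=ctrl.camera("wrist");m=ctrl.camera_model("wrist"); np.savez("pics/w0.npz",p=p,d=d,**m); cv2.imwrite("pics/w0.png",p[:,:,::-1]); print(m); print(np.percentile(d,[0,5,50,95,100]))
c=s['p'][120:300,190:360,::-1]; cv2.imwrite("pics/scrop.png",cv2.resize(c,None,fx=3.3,fy=3.3,interpolation=cv2.INTER_CUBIC))
E
```

```text
top depth [0.         0.         0.05722562 0.08069811 0.0866207 ] 13.52742813235478
scene depth [0.         0.96023283 1.48376447 2.34043071 2.81250286]
{'K': array([[296.3436796 ,   0.        , 274.78101546],
       [  0.        , 296.3436796 , 206.68083251],
       [  0.        ,   0.        ,   1.        ]]), 'extrinsics': array([[ 3.83377169e-01, -8.86332725e-01, -2.59684899e-01,
         2.87613097e-01],
       [-9.23591691e-01, -3.68086896e-01, -1.07193397e-01,
        -4.74604926e-01],
       [-5.77593014e-04,  2.80938316e-01, -9.59725653e-01,
         3.83768571e-01],
       [ 0.00000000e+00,  0.00000000e+00,  0.00000000e+00,
         1.00000000e+00]])}
[0.         0.07015239 0.66719979 1.44034714 1.65201175]
```

View pics/w0.png

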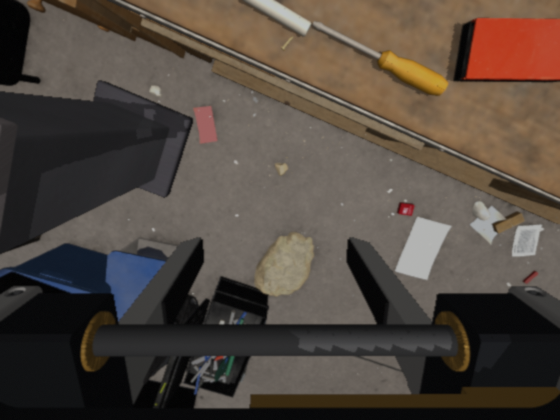

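View pics/scrop.png

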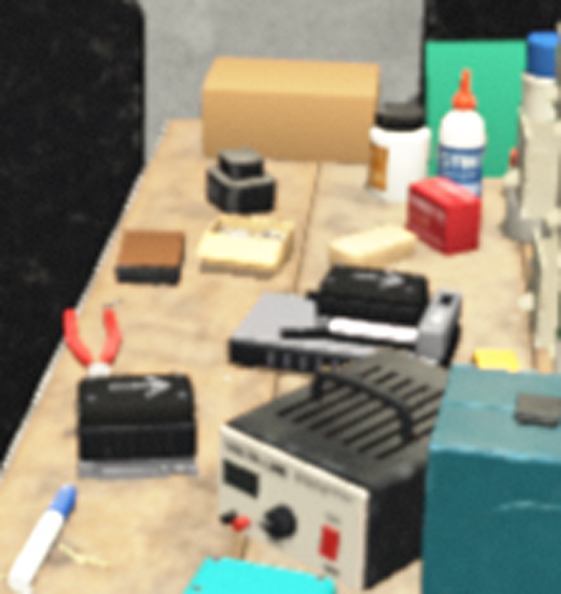

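```bash
cat > h.py <<'E'
import numpy as np,cv2
from station import ctrl
def snap(name,tag):
    m=ctrl.camera_model(name); p,d=ctrl.camera(name)
    np.savez(f"pics/{tag}.npz",p=p,d=d,**m); cv2.imwrite(f"pics/{tag}.png",p[:,:,::-1]); return load(tag)
def load(tag):
    z=np.load(f"pics/{tag}.npz"); return {k:z[k] for k in z}
def ray(s,u,v):
    K=s['K'];E=s['extrinsics']; r=E[:3,:3]@np.array([(u-K[0,2])/K[0,0],(v-K[1,2])/K[1,1],1]); return E[:3,3],r
def plane(s,u,v,z):
    o,r=ray(s,u,v); return o+r*(z-o[2])/r[2]
def dep(s,u,v):
    o,r=ray(s,u,v); u,v=int(round(u)),int(round(v)); q=s['d'][v-1:v+2,u-1:u+2]; q=q[q>0]
    return o+r*np.median(q)
def proj(s,P):
    E=s['extrinsics']; c=E[:3,:3].T@(np.asarray(P)-E[:3,3]); q=s['K']@c; return q[:2]/q[2]
E
python3 - <<'E'
from h import *
s=load("scene0")
for n,u,v in [("tall top",231,237),("low top",303,208),("tower",322,216),("dock deck",270,217),("charger",300,240),("battpack",262,170),("fuse",325,183),("jar",311,157),("bottle",330,160),("turq",268,300),("sanding",236,194),("toolbox",380,235),("pliers",218,220), ("armored cabinet",390,140),("carton",278,145)]:
    print(n,dep(s,u,v).round(3))
# camera of wrist relative tool
o=np.load("pics/w0.npz")['extrinsics']; from scipy.spatial.transform import Rotation as R
ob=ctrl.get_obs(); Rt=R.from_euler('xyz',ob['eef_rot']).as_matrix(); print("tool axes\n",Rt.round(2)); print("cam in tool",Rt.T@(o[:3,3]-ob['ee_pos']),(Rt.T@o[:3,:3]).round(2))
E
```

```text
tall top [ 0.445 -0.274  0.069]
low top [ 0.628 -0.081  0.082]
tower [ 0.685 -0.091  0.064]
dock deck [ 0.528 -0.053  0.034]
charger [ 0.628 -0.322  0.096]
battpack [0.464 0.318 0.055]
fuse [0.694 0.22  0.053]
jar [0.64  0.382 0.093]
bottle [0.71  0.335 0.1  ]
turq [ 0.571 -0.564  0.068]
sanding [0.394 0.145 0.024]
toolbox [ 0.791 -0.569  0.239]
pliers [ 0.362 -0.022  0.   ]
armored cabinet [0.873 0.023 0.271]
carton [0.506 0.523 0.092]
tool axes
 [[-0.    0.38 -0.92]
 [ 0.   -0.92 -0.38]
 [-1.   -0.   -0.  ]]
cam in tool [-0.17873481 -0.00132329 -0.08347724] [[-0.   -0.28  0.96]
 [ 1.   -0.    0.  ]
 [ 0.    0.96  0.28]]
```

>>> jog_arm(
  rows=[0,0,0.04,0,0,0,0,0,0.0,0.04,0,0,0,0,0.01,0.02,0.035,0,0,-4,0,0.025,0.03,0.015,0,0,-6,0,0.028,0.03,0,0,0,-6,0,0.028,0.03,0,0,0,-6.5,0,0.028,0.03,0,0,0,0,0,0.028,0.03,0,0,0,0,0],
)

```text
time_s: 0.82
ee_pos: [0.3575, -0.3378, 0.3354]
eef_rot: [-0.545, 1.571, 2.602]
force: [0.1, -0.5, -0.2]
grip_width: 0.0942
```

>>> jog_arm(
  rows=[0.025,0.032,0.005,0,0,0,0,0.025,0.032,0.005,0,0,0,0,0.025,0.032,0.005,0,0,0,0,0.025,0.032,0.005,0,0,0,0,0.025,0.032,0.005,0,0,0,0,0.02,0.032,0.005,0,0,0,0,0.01,0.02,0.0,0,0,0,0,0,0,0,0,0,0,0],
)

```text
time_s: 1.48
ee_pos: [0.5132, -0.124, 0.365]
eef_rot: [-1.145, 1.57, 2.007]
force: [-0.3, -0.5, 0.4]
grip_width: 0.0939
```

```bash
python3 - <<'E'
from h import *
o=ctrl.get_obs(); print(o['ee_pos'],o['eef_rot'],o['qpos'],o['time_s'],np.abs(o['joint_vel']).max())
s=snap("wrist","w1")
E
```

```text
[ 0.51316273 -0.12397728  0.3650444 ] [-1.14500505  1.56993062  2.00680574] [-3.06763253e-01  1.83596833e-01  1.30182277e+00  6.40036067e-04
  1.65675854e+00  1.25386970e+00] 1.4833 0.07947438506486593
```

View pics/w1.png

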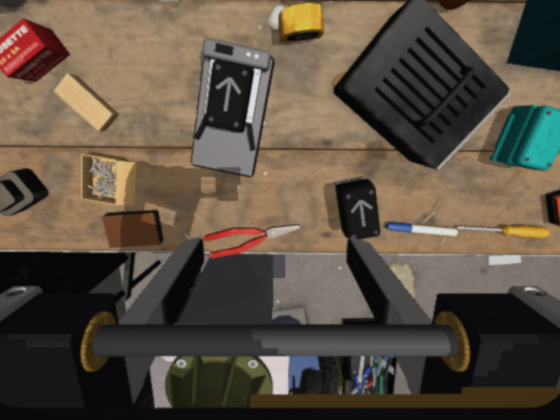

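Wrist view shows:
- Dock at about (233,105), with the low pack in it at (229,95), arrow away from the robot.
- Tall pack at (358,210).
- Charger at (425,85), pliers at (250,238), tape measure at (300,22).
- Screw box at (107,180), offcut at (85,100), sanding block at (132,228), fuse box at (32,48).

Things that could be taken for the tall pack:
- Black pack at (358,210): on its own on the bench, with an arrow on top.
- Low pack at (229,95): in the dock.
- Stemmed battery pack at (18,190).
- Turquoise look-alike at (530,137).

By the description it is the one at (358,210). I'll check that in a close crop.

```bash
python3 - <<'E'
from h import *
s=load("w1"); p=s['p'][:,:,::-1]
a=cv2.resize(p[25:185,165:300],None,fx=3.6,fy=3.6,interpolation=cv2.INTER_CUBIC)
b=cv2.resize(p[165:250,320:395],None,fx=3.6,fy=3.6,interpolation=cv2.INTER_CUBIC)
c=np.zeros((576,486+270,3),np.uint8); c[:a.shape[0],:a.shape[1]]=a; c[:b.shape[0],486:486+b.shape[1]]=b
cv2.imwrite("pics/c1.png",c)
E
```

```text
(no output)
```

View pics/c1.png

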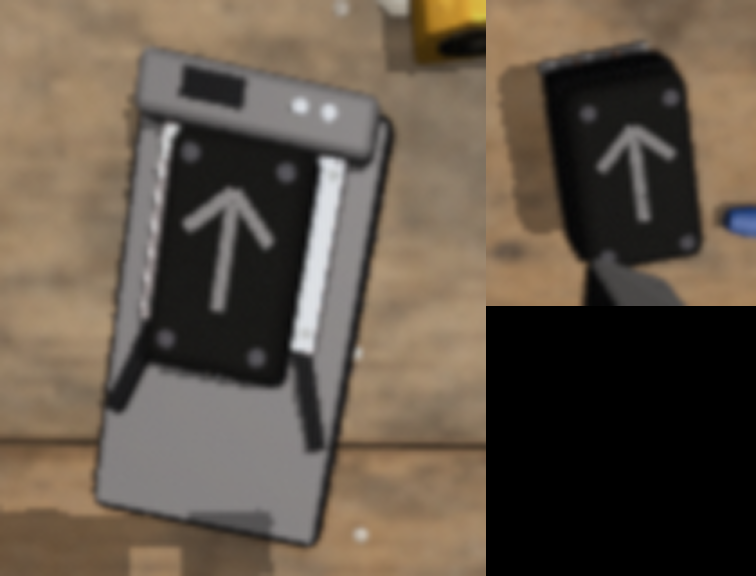

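The crop confirms it: black block, four dots, and an arrow pointing roughly away from the robot. The dock's arrow points the same way. Next I'll compute poses from the dots, deck corners and rail edges.

```bash
python3 - <<'E'
from h import *
s=load("w1")
f=lambda x,y,ox=165,oy=25:((x+.5)/3.6-.5+ox,(y+.5)/3.6-.5+oy)
def pr(n,pts,z,ox=165,oy=25):
    P=np.array([plane(s,*f(x,y,ox,oy),z) for x,y in pts]); print(n,P[:,:2].round(4).tolist(), [dep(s,*f(x,y,ox,oy))[2].round(3) for x,y in pts]); return P
ang=lambda v:np.degrees(np.arctan2(v[1],v[0]))
D=pr("deck front L,R",[(97,500),(315,543)],.034); v=D[0]-D[1]; print(np.linalg.norm(v),ang(v)-90, "mid",(D[0]+D[1])/2)
T=pr("tower top FL FR, back L R",[(137,107),(370,160),(147,50),(378,100)],.064);print(np.linalg.norm(T[0]-T[1]),ang(T[0]-T[1])-90,np.linalg.norm(T[2]-T[3]),ang(T[2]-T[3])-90)
L=pr("low dots",[(190,152),(286,172),(165,338),(257,357)],.085); print(L.mean(0),ang(L[0]-L[2]),ang(L[1]-L[3]),np.linalg.norm(L[0]-L[2]),np.linalg.norm(L[0]-L[1]))
A=pr("low arrow tip,base",[(234,190),(217,312)],.085);print(ang(A[0]-A[1]))
T2=pr("tall dots",[(102,113),(184,98),(121,258),(201,243)],.070,320,165);print(T2.mean(0),ang(T2[0]-T2[2]),ang(T2[1]-T2[3]),np.linalg.norm(T2[0]-T2[2]),np.linalg.norm(T2[0]-T2[1]))
R=pr("right rail outer",[(346,160),(312,352)],.0495);print(ang(R[0]-R[1]))
yaw=ang(v)-90; 
for nm,(u,v_) in dict(offR=(115,128),offT=(70,76),screwR=(137,165),screwTR=(135,160),chargerL=(335,90),chargerB=(435,166),fuseR=(68,48),tapeL=(278,20),sandR=(160,225),pliersTop=(205,237),pltip=(298,227)).items(): print(nm,dep(s,u,v_).round(3),plane(s,u,v_,0).round(3)[:2])
E
```

```text
deck front L,R [[0.5226, 0.0212], [0.5029, -0.0827]] [np.float64(0.028), np.float64(0.026)]
0.10574269866537075 -10.748151980467739 mid [ 0.51271947 -0.03078325  0.034     ]
tower top FL FR, back L R [[0.6872, -0.0146], [0.6683, -0.1096], [0.708, -0.0198], [0.6907, -0.1127]] [np.float64(0.06), np.float64(0.047), np.float64(0.062), np.float64(0.0)]
0.09681902144260533 -11.243166423451157 0.0945053615357162 -10.526579208144682
low dots [[0.6673, -0.0392], [0.6605, -0.0769], [0.597, -0.0258], [0.5898, -0.0635]] [np.float64(0.085), np.float64(0.085), np.float64(0.085), np.float64(0.085)]
[ 0.62866334 -0.05134067  0.085     ] -10.816424661862015 -10.72030252969185 0.07159891510457514 0.038280666054711324
low arrow tip,base [[0.6537, -0.0561], [0.6074, -0.0476]] [np.float64(0.085), np.float64(0.085)]
-10.396424925255793
tall dots [[0.4768, -0.243], [0.4842, -0.2798], [0.4057, -0.2577], [0.4137, -0.295]] [np.float64(0.07), np.float64(0.07), np.float64(0.07), np.float64(0.07)]
[ 0.44508314 -0.26891116  0.07      ] 11.683556552809844 12.162429119760228 0.07262360116379642 0.03755718171127925
right rail outer [[0.6704, -0.099], [0.5917, -0.0836]] [np.float64(0.052), np.float64(0.043)]
-11.0959720856972
offR [0.579 0.162 0.   ] [0.579 0.162]
offT [0.661 0.211 0.024] [0.664 0.226]
screwR [ 0.514  0.132 -0.001] [0.514 0.131]
screwTR [ 0.523  0.134 -0.   ] [0.523 0.134]
chargerL [ 0.643 -0.217  0.038] [ 0.646 -0.224]
chargerB [ 0.531 -0.367  0.092] [ 0.518 -0.416]
fuseR [ 0.707  0.223 -0.001] [0.707 0.222]
tapeL [ 0.743 -0.125  0.027] [ 0.751 -0.125]
sandR [0.399 0.098 0.005] [0.397 0.1  ]
pliersTop [0.377 0.012 0.01 ] [0.373 0.014]
pltip [ 0.399 -0.168  0.009] [ 0.396 -0.168]
```

Measured values agree with the given sizes:
- Dock yaw −10.8°, origin about (0.589, −0.044).
- Rail outer edge at −38.9 mm (should be −39).
- Low pack at (0.629, −0.051), dot height 0.085.
- Tall pack at (0.445, −0.269), yaw +11.9°, top at 0.070.

I'm moving over the low pack.

>>> jog_arm(
  rows=[0.02,0.012,-0.03,0,0,-5.7,0,0.02,0.012,-0.03,0,0,-5.7,0,0.02,0.012,-0.03,0,0,0,0,0.02,0.012,-0.03,0,0,0,0,0.02,0.012,-0.03,0,0,0,0,0.0155,0.0125,-0.03,0,0,0,0,0,0,-0.025,0,0,0,0,0,0,0,0,0,0,0],
)

```text
time_s: 2.2
ee_pos: [0.6251, -0.0553, 0.1543]
eef_rot: [0.063, 1.562, 3.012]
force: [-0.2, -1.0, -0.8]
grip_width: 0.0939
```

```bash
python3 - <<'E'
from h import *
o=ctrl.get_obs(); print(o['ee_pos'],np.degrees(o['eef_rot'][2]-o['eef_rot'][0]),o['qpos'])
s=snap("wrist","w2")
E
```

```text
[ 0.62508196 -0.0552834   0.15433061] 168.94584179357628 [-1.46503011e-01  5.19859400e-01  1.33434910e+00 -1.61343008e-04
  1.29654619e+00  1.61726918e+00]
```

View pics/w2.png

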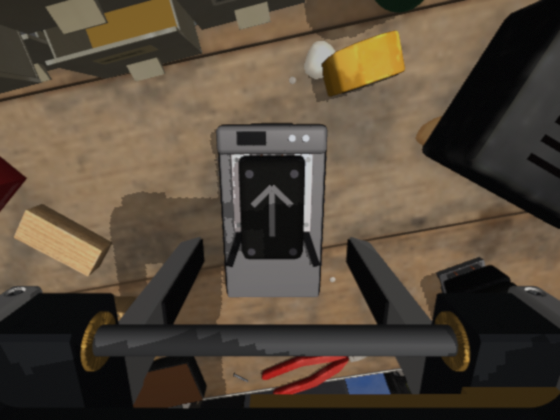

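```bash
python3 - <<'E'
from h import *
s=load("w2"); g=cv2.cvtColor(s['p'],cv2.COLOR_RGB2GRAY)
P=[]
for u,v in [(249,174),(294,174),(252,252),(293,252)]:
    w=g[v-7:v+8,u-7:u+8].astype(float); w=np.clip(w-np.percentile(w,60)-8,0,None); yy,xx=np.mgrid[-7:8,-7:8]; q=(u+(w*xx).sum()/w.sum(),v+(w*yy).sum()/w.sum()); P.append(plane(s,*q,.085)); print(np.round(q,1),P[-1].round(4))
P=np.array(P); a=lambda v:np.degrees(np.arctan2(v[1],v[0])); print(P.mean(0),a(P[0]-P[2]),a(P[1]-P[3]),np.linalg.norm(P[0]-P[2]),np.linalg.norm(P[0]-P[1]))
# deck front corners
for u,v in [(226,296),(321,298)]: print(plane(s,u,v,.034))
print(ctrl.get_obs()['ee_pos'])
E
```

```text
[248.9 173.7] [ 0.6673 -0.0395  0.085 ]
[293.9 173.5] [ 0.6602 -0.0768  0.085 ]
[250.9 254.9] [ 0.5935 -0.0249  0.085 ]
[294.8 257. ] [ 0.5836 -0.0641  0.085 ]
[ 0.62614197 -0.05133852  0.085     ] -11.178573460712759 -9.372365293171601 0.07529286629260841 0.0379225611613882
[0.52428442 0.02376584 0.034     ]
[ 0.50050929 -0.08374668  0.034     ]
[ 0.62590995 -0.05574031  0.15802551]
```

>>> jog_arm(
  rows=[0.003,0.0045,-0.03,0,0,0,0,0,0,-0.03,0,0,0,0,0,0,-0.025,0,0,0,0,0,0,-0.01,0,0,0,0,0,0,0,0,0,0,0,0,0,0,0,0,0,0],
)

```text
time_s: 2.75
ee_pos: [0.631, -0.0512, 0.0677]
eef_rot: [-3.104, 1.569, -0.156]
force: [0.1, -0.1, 0.9]
grip_width: 0.0937
```

>>> jog_arm(
  rows=[-0.002,0,-0.0115,0,0,0,0,0,0,0,0,0,0,0,0,0,0,0,0,0,0.6,0,0,0,0,0,0,1,0,0,0,0,0,0,1,0,0,0,0,0,0,1,0,0,0,0,0,0,1,0,0,0,0,0,0,1],
  squeeze=40,
)

```text
time_s: 3.42
ee_pos: [0.6284, -0.0516, 0.0543]
eef_rot: [1.979, 1.569, -1.355]
force: [0.5, -2.0, 0.0]
grip_width: 0.0599
```

>>> jog_arm(
  rows=[-0.0059,0.0011,0,0,0,0,1,-0.0059,0.0011,0,0,0,0,1,-0.0098,0.0019,0,0,0,0,1,-0.0098,0.0019,0,0,0,0,1,-0.0147,0.0028,0,0,0,0,1,-0.0147,0.0028,0,0,0,0,1,-0.0147,0.0028,0,0,0,0,1,0,0,0,0,0,0,1],
)

```text
time_s: 4.08
ee_pos: [0.5512, -0.0363, 0.0544]
eef_rot: [1.273, 1.57, -2.062]
force: [-4.9, -3.8, 2.0]
grip_width: 0.0596
```

>>> jog_arm(
  rows=[-0.0118,0.0023,0,0,0,0,1,-0.0118,0.0023,0,0,0,0,1,0,0,0,0,0,0,1,0,0,0,0,0,0,1],
)

```text
time_s: 4.42
ee_pos: [0.5289, -0.0313, 0.0543]
eef_rot: [-0.246, 1.57, 2.703]
force: [-2.5, 0.0, 6.0]
grip_width: 0.0599
```

```bash
python3 - <<'E'
from h import *
o=ctrl.get_obs(); print(o['ee_pos'],o['force'],o['grip_width'])
a=snap("wrist","w3"); b=snap("scene","s3")
c=np.hstack([cv2.resize(a['p'][120:,120:440],(400,375)),cv2.resize(b['p'][180:280,200:350],None,fx=2.6,fy=3.75)[:375]]); cv2.imwrite("pics/c3.png",c[:,:,::-1])
E
```

```text
[ 0.52893618 -0.03128584  0.05426156] [-2.45118752e+00  4.24736645e-03  5.96725481e+00] 0.05989735477954016
```

View pics/c3.png

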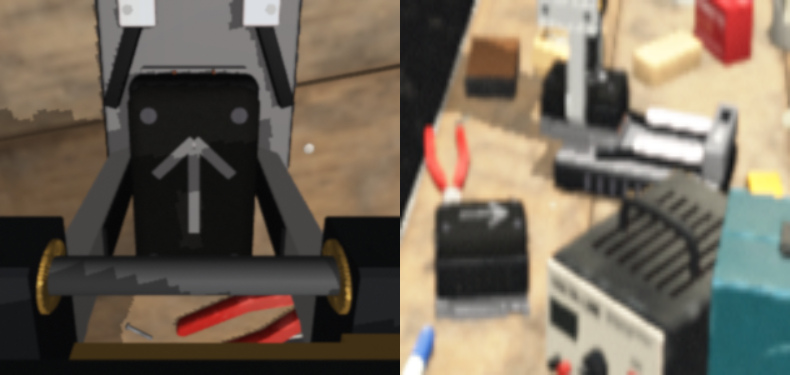

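The low pack is free: its nose is behind the rail fronts and it is still gripped. I'll lift it and carry it left.

>>> jog_arm(
  rows=[0,0,0.025,0,0,0,1,0,0,0.035,0,0,0,1,0.005,0.01,0.02,0,0,0,1,0.015,0.022,0,0,0,0,1,0.02,0.028,0,0,0,0,1,0.02,0.028,0,0,0,0,1,0.02,0.025,-0.01,0,0,0,1,0,0,0,0,0,0,1],
)

```text
time_s: 5.18
ee_pos: [0.6106, 0.0856, 0.121]
eef_rot: [-0.078, 1.568, 2.874]
force: [-0.5, -0.9, -4.4]
grip_width: 0.06
```

```bash
python3 - <<'E'
from h import *
o=ctrl.get_obs(); print(o['ee_pos'],o['force'],o['grip_width'])
a=snap("wrist","w4"); a=snap("scene","s4")
E
```

```text
[0.61058591 0.08555746 0.12104932] [-0.53648325 -0.85039161 -4.35792136] 0.060023540544662905
```

View pics/w4.png

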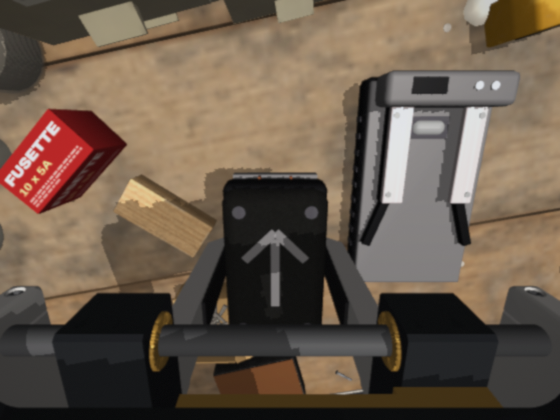

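```bash
python3 - <<'E'
from h import *
s=load("w4")
for n,u,v,z in [("off R top",217,223,.025),("off bottom base",197,256,0),("off right base",217,238,0),("off toptop",142,177,.025),
  ("rail L out nose",389,107,.0495),("railL out mouth",384,202,.0495),("railL in n",412,108,.0495),("railL in m",405,203,.0495),("railR in n",468,107,.0495),("railR in m",461,203,.0495),("railR out n",488,107,.0495),("R out m",481,203,.0495),("deck fl",357,283,.034),("deck fr",460,283,.034)]:
    P=plane(s,u,v,z); d=P[:2]-np.array([.5894,-.0438]); th=np.radians(-10.8); U=np.array([np.cos(th),np.sin(th)]);N=np.array([-U[1],U[0]])
    p=P[:2]-np.array([.6106,.0856])
    print(n,P.round(4),"dock",(d@U).round(4),(d@N).round(4),"rel pack",(p@U).round(3),(p@N).round(3), dep(s,u,v)[2].round(3))
g=cv2.resize(s['p'][95:215,350:500],None,fx=5,fy=5,interpolation=cv2.INTER_CUBIC); cv2.imwrite("pics/c4.png",g[:,:,::-1])
E
```

```text
off R top [0.6071 0.1459 0.025 ] dock -0.0182 0.1897 rel pack -0.015 0.059 -0.001
off bottom base [0.5658 0.1839 0.    ] dock -0.0658 0.2193 rel pack -0.062 0.088 -0.001
off right base [0.5825 0.1569 0.    ] dock -0.0444 0.1959 rel pack -0.041 0.065 -0.001
off toptop [0.6649 0.2039 0.025 ] dock 0.0277 0.2575 rel pack 0.031 0.126 0.007
rail L out nose [ 0.6843 -0.0198  0.0495] dock 0.0888 0.0413 rel pack 0.092 -0.09 0.045
railL out mouth [ 0.6061 -0.0091  0.0495] dock 0.0099 0.0372 rel pack 0.013 -0.094 0.048
railL in n [ 0.6801 -0.0379  0.0495] dock 0.088 0.0228 rel pack 0.091 -0.108 0.049
railL in m [ 0.6017 -0.0271  0.0495] dock 0.0089 0.0187 rel pack 0.012 -0.112 0.033
railR in n [ 0.6724 -0.0819  0.0495] dock 0.0887 -0.0219 rel pack 0.092 -0.153 0.049
railR in m [ 0.5924 -0.0753  0.0495] dock 0.0089 -0.0303 rel pack 0.012 -0.161 0.043
railR out n [ 0.6694 -0.0976  0.0495] dock 0.0886 -0.0379 rel pack 0.092 -0.169 0.049
R out m [ 0.5891 -0.0925  0.0495] dock 0.0088 -0.0479 rel pack 0.012 -0.179 -0.001
deck fl [0.5207 0.0201 0.034 ] dock -0.0795 0.0499 rel pack -0.076 -0.081 0.177
deck fr [ 0.5011 -0.0822  0.034 ] dock -0.0796 -0.0543 rel pack -0.076 -0.185 -0.001
```

View pics/c4.png

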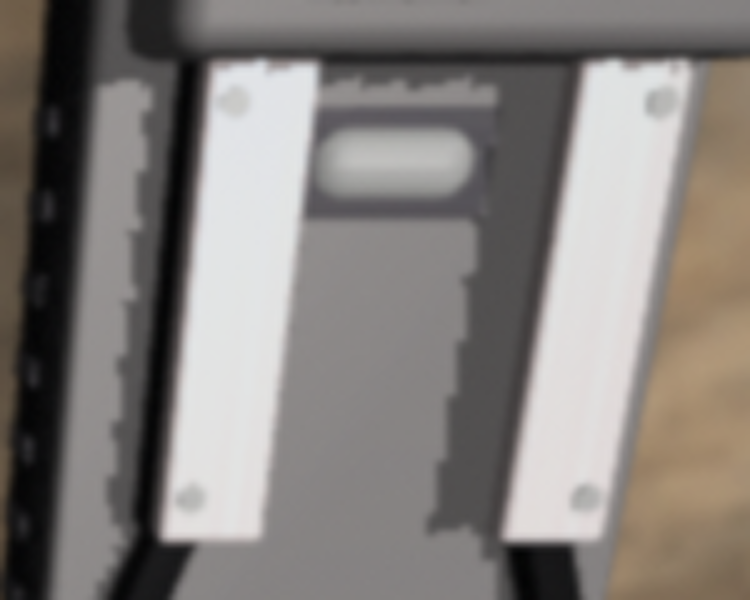

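>>> jog_arm(
  rows=[0.0185,-0.0096,-0.015,0,0,0,1,0,0,-0.03,0,0,0,1,0,0,-0.03,0,0,0,1,0,0,-0.015,0,0,0,1,0,0,-0.005,0,0,0,1,0,0,0,0,0,0,1,0,0,0,0,0,0,1],
)

```text
time_s: 5.87
ee_pos: [0.6282, 0.0715, 0.0301]
eef_rot: [-2.944, 1.569, 0.005]
force: [-0.0, -0.0, -4.1]
grip_width: 0.0598
```

```bash
python3 - <<'E'
from h import *
s=load("w4"); th=np.radians(-10.8); U=np.array([np.cos(th),np.sin(th)]);N=np.array([-U[1],U[0]])
q={k:plane(s,*v,.0495)[:2] for k,v in dict(Lon=(391,108),Lom=(382,203),Lin=(413.6,108),Lim=(402.4,203),Rin=(465.6,108),Rim=(450,203),Ron=(488.4,108),Rom=(470.6,203)).items()}
for k,v in q.items(): d=v-[.5894,-.0438]; print(k,v.round(4),(d@U).round(4),(d@N).round(4))
print(ctrl.get_obs()['ee_pos'],ctrl.get_obs()['force'])
E
```

```text
Lon [ 0.6833 -0.0213] 0.088 0.0397
Lom [ 0.6055 -0.0073] 0.0089 0.0389
Lin [ 0.6799 -0.0391] 0.088 0.0216
Lim [ 0.6021 -0.0248] 0.0089 0.021
Rin [ 0.672 -0.08 ] 0.0879 -0.0201
Rim [ 0.5942 -0.0658] 0.0089 -0.0207
Ron [ 0.6685 -0.0979] 0.0879 -0.0383
Rom [ 0.5908 -0.0835] 0.0088 -0.0388
[0.62818161 0.07150177 0.03014994] [-0.00776523 -0.01519285 -4.06338384]
```

>>> jog_arm(
  rows=[0,0,-0.005,0,0,0,1,0,0,-0.004,0,0,0,1,0,0,0,0,0,0,1,0,0,0,0,0,0,1],
)

```text
time_s: 6.2
ee_pos: [0.628, 0.072, 0.0204]
eef_rot: [-2.955, 1.57, -0.006]
force: [1.1, -0.9, -2.0]
grip_width: 0.0597
```

>>> jog_arm(
  rows=[0,0,-0.0005,0,0,0,1,0,0,0,0,0,0,0.15,0,0,0,0,0,0,0.15,0,0,0,0,0,0,0.15,0,0,0.02,0,0,0,0.15,0,0,0.03,0,0,0,0.15,0,0,0.04,0,0,0,0.15,0,0,0.04,0,0,0,0],
)

```text
time_s: 6.87
ee_pos: [0.627, 0.072, 0.1504]
eef_rot: [0.199, 1.569, -3.136]
force: [1.1, -0.2, 0.0]
grip_width: 0.0835
```

```bash
python3 - <<'E'
from h import *
o=ctrl.get_obs(); print(o['ee_pos'],np.degrees(o['eef_rot'][2]-o['eef_rot'][0]),o['qpos'],o['grip_width'])
a=snap("wrist","w5")
E
```

```text
[0.62700505 0.07202694 0.15037694] -191.0449941223262 [5.63121555e-02 5.26855088e-01 1.33324138e+00 9.02553680e-05
 1.28321688e+00 1.81985432e+00] 0.08349147624281036
```

View pics/w5.png

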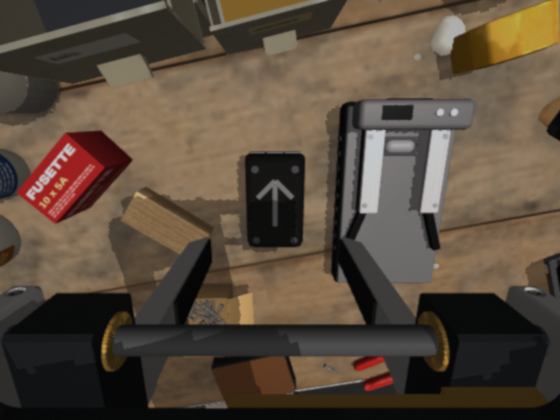

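The low pack stands upright and clear at (275,200) in the image, between the offcut and the dock. Next is the tall pack.

>>> jog_arm(
  rows=[-0.01,-0.02,0.03,0,0,3,0,-0.018,-0.035,0.015,0,0,4,0,-0.018,-0.035,0.01,0,0,4,0,-0.018,-0.035,0,0,0,4,0,-0.018,-0.035,0,0,0,4,0,-0.018,-0.035,0,0,0,3.9,0,-0.018,-0.035,0,0,0,0,0,-0.018,-0.035,0,0,0,0,0],
)

```text
time_s: 7.58
ee_pos: [0.4907, -0.194, 0.2043]
eef_rot: [2.633, 1.57, -0.301]
force: [1.4, 0.1, -0.7]
grip_width: 0.0941
```

>>> jog_arm(
  rows=[-0.018,-0.032,0,0,0,0,0,-0.018,-0.03,-0.01,0,0,0,0,-0.01,-0.015,-0.01,0,0,0,0,0,0,0,0,0,0,0,0,0,0,0,0,0,0],
)

```text
time_s: 8.0
ee_pos: [0.4455, -0.2699, 0.1839]
eef_rot: [-1.057, 1.57, 2.29]
force: [0.8, -0.1, 0.1]
grip_width: 0.0943
```

```bash
python3 - <<'E'
from h import *
o=ctrl.get_obs(); print(o['ee_pos'],np.degrees(o['eef_rot'][2]-o['eef_rot'][0]),o['qpos'],o['grip_width'])
a=snap("wrist","w6")
E
```

```text
[ 0.44547247 -0.26987995  0.18393947] 191.75459516319927 [-6.15116762e-01  2.54485280e-01  1.63042210e+00  1.90411370e-04
  1.25743682e+00  7.50464413e-01] 0.0942874683384217
```

View pics/w6.png

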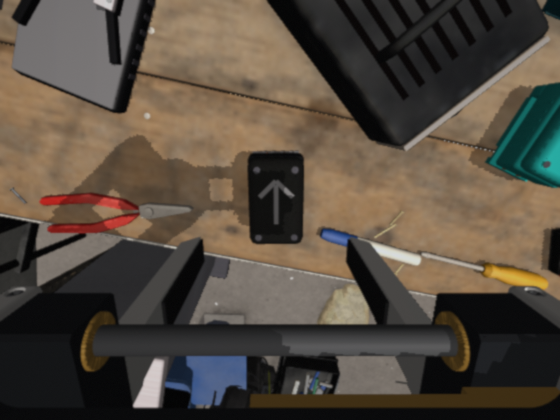

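```bash
python3 - <<'E'
from h import *
s=load("w6")
P=np.array([plane(s,u,v,.07) for u,v in [(257,170),(295,170),(258,238.5),(294,238.5)]]); a=lambda v:np.degrees(np.arctan2(v[1],v[0]))
print(P.mean(0),a(P[0]-P[2]),a(P[1]-P[3]),np.linalg.norm(P[0]-P[2]),np.linalg.norm(P[0]-P[1]),[dep(s,u,v)[2].round(3) for u,v in [(265,200),(290,200)]])
print(dep(s,322,233),dep(s,402,150), ctrl.get_obs()['ee_pos'])
E
```

```text
[ 0.44429991 -0.26979206  0.07      ] 11.598876222496699 12.002033980711227 0.0731943123182987 0.037736491171445036 [np.float64(0.069), np.float64(0.069)]
[ 0.40454567 -0.33762918  0.01290694] [ 0.52369731 -0.40839282  0.0010451 ] [ 0.44614791 -0.26932662  0.18442338]
```

>>> jog_arm(
  rows=[-0.0015,-0.0005,-0.035,0,0,0,0,0,0,-0.035,0,0,0,0,0,0,-0.035,0,0,0,0,0,0,-0.03,0,0,0,0,0,0,-0.015,0,0,0,0,0,0,0,0,0,0,0,0,0,0,0,0,0,0,0,0,0,0,0,0,0],
)

```text
time_s: 8.72
ee_pos: [0.4455, -0.2701, 0.0358]
eef_rot: [2.341, 1.568, -0.593]
force: [-0.7, -0.4, 0.2]
grip_width: 0.0941
```

>>> jog_arm(
  rows=[0,0,0,0,0,0,1,0,0,0,0,0,0,1,0,0,0,0,0,0,1,0,0,0,0,0,0,1,0,0,0,0,0,0,1,0,0,0,0,0,0,1],
  squeeze=40,
)

```text
time_s: 9.22
ee_pos: [0.4444, -0.2704, 0.0345]
eef_rot: [2.094, 1.57, -0.841]
force: [0.1, -0.8, 3.1]
grip_width: 0.0596
```

>>> jog_arm(
  rows=[0,0,0.03,0,0,0,1,0,0,0.035,0,0,0,1,0.002,0.008,0.03,0,0,-3,1,0.008,0.025,0.015,0,0,-4,1,0.011,0.03,0.005,0,0,-4,1,0.011,0.03,0,0,0,-4,1,0.011,0.03,0,0,0,-4,1,0.011,0.03,0,0,0,-3.3,1],
)

```text
time_s: 9.88
ee_pos: [0.4981, -0.1155, 0.1487]
eef_rot: [-0.135, 1.569, 2.821]
force: [0.3, -0.1, -4.6]
grip_width: 0.0598
```

>>> jog_arm(
  rows=[0.011,0.03,0,0,0,0,1,0.011,0.03,0,0,0,0,1,0.01,0.0246,-0.01,0,0,0,1,0,0,-0.02,0,0,0,1,0,0,0,0,0,0,1,0,0,0,0,0,0,1],
)

```text
time_s: 10.38
ee_pos: [0.5294, -0.0325, 0.1182]
eef_rot: [0.083, 1.567, 3.042]
force: [0.7, 0.2, -5.7]
grip_width: 0.0598
```

```bash
python3 - <<'E'
from h import *
o=ctrl.get_obs(); print(o['ee_pos'],np.degrees(o['eef_rot'][2]-o['eef_rot'][0]),o['qpos'],o['grip_width'])
a=snap("wrist","w7"); b=snap("scene","s7")
c=np.hstack([cv2.resize(a['p'][120:,120:440],(400,375)),cv2.resize(b['p'][180:280,200:350],None,fx=2.6,fy=3.75)[:375]]); cv2.imwrite("pics/c7.png",c[:,:,::-1])
E
```

```text
[ 0.52936848 -0.03249482  0.11819509] 169.57010261339371 [-1.30316841e-01  3.48014521e-01  1.67191499e+00 -1.17752873e-04
  1.12507654e+00  1.62256648e+00] 0.059780693903020495
```

View pics/c7.png

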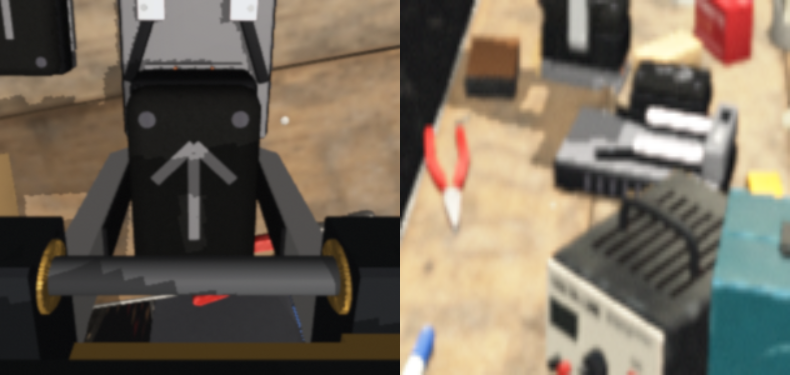

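Aligned with the dock: yaw −10.4°, over the lead-in. I'll lower it onto the deck.

>>> jog_arm(
  rows=[0.001,0,-0.02,0,0,0,1,0,0,-0.015,0,0,0,1,0,0,-0.008,0,0,0,1,0,0,-0.003,0,0,0,1,0,0,0,0,0,0,1,0,0,0,0,0,0,1,0,0,0,0,0,0,1],
)

```text
time_s: 11.07
ee_pos: [0.5319, -0.0327, 0.0743]
eef_rot: [-3.08, 1.569, -0.121]
force: [0.2, -0.7, -5.7]
grip_width: 0.0597
```

>>> jog_arm(
  rows=[-0.001,0,-0.003,0,0,0,1,0,0,-0.002,0,0,0,1,0,0,-0.0005,0,0,0,1,0,0,0,0,0,0,1,0,0,0,0,0,0,1],
)

```text
time_s: 11.48
ee_pos: [0.5305, -0.0326, 0.0685]
eef_rot: [3.064, 1.57, -0.26]
force: [-4.5, 0.3, 5.5]
grip_width: 0.0597
```

>>> jog_arm(
  rows=[0,0,0,0,0,0,0,0,0,0,0,0,0,0,0,0,0,0,0,0,0,0,0,0.015,0,0,0,0,0,0,0.03,0,0,0,0,0,0,0.035,0,0,0,0,-0.01,0.002,0.01,0,0,0,0,-0.03,0.0053,0,0,0,0,0.5],
)

```text
time_s: 12.15
ee_pos: [0.493, -0.0257, 0.1607]
eef_rot: [-3.08, 1.565, -0.121]
force: [0.2, -0.0, -0.4]
grip_width: 0.09
```

>>> jog_arm(
  rows=[-0.036,0.006,0,0,0,0,1,0,0,0,0,0,0,1,0,0,0,0,0,0,1,0,0,0,0,0,0,1],
)

```text
time_s: 12.48
ee_pos: [0.4551, -0.0193, 0.1582]
eef_rot: [-3.069, 1.569, -0.11]
force: [0.9, -0.0, 0.0]
grip_width: 0.0638
```

```bash
python3 - <<'E'
from h import *
o=ctrl.get_obs(); print(o['ee_pos'],np.degrees(o['eef_rot'][2]-o['eef_rot'][0]),o['grip_width'])
a=snap("wrist","w8"); b=snap("scene","s8")
c=np.hstack([cv2.resize(a['p'],(500,375)),cv2.resize(b['p'][180:280,200:350],None,fx=2,fy=3.75)[:375]]); cv2.imwrite("pics/c8.png",c[:,:,::-1])
E
```

```text
[ 0.45510514 -0.01931145  0.15824762] 169.5589118688112 0.0637861847492397
```

View pics/c8.png

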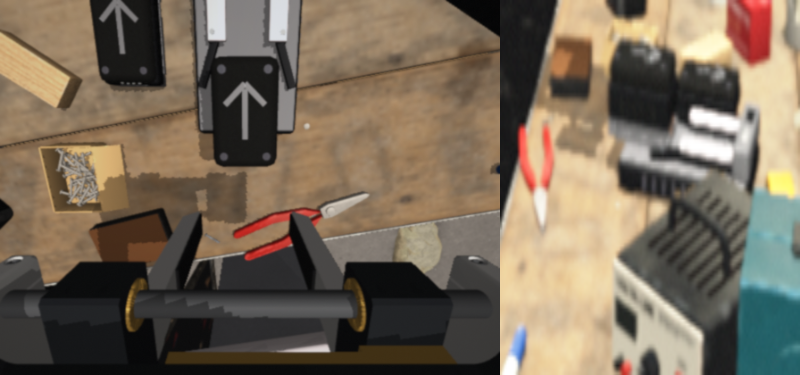

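```bash
python3 - <<'E'
from h import *
s=load("w8"); f=1.12
P=np.array([plane(s,u*f,v*f,.104) for u,v in [(223,68.5),(268,68.5),(223,157.5),(268,157)]]); a=lambda v:np.degrees(np.arctan2(v[1],v[0]))
M=np.array([.5982,-.0453]); U=np.array([.9836,-.1805]);N=np.array([.1805,.9836])
d=P.mean(0)[:2]-M; print(P.mean(0), "dock x",.009+d@U,"y",d@N,a(P[0]-P[2]),a(P[1]-P[3]),np.linalg.norm(P[0]-P[2]),np.linalg.norm(P[0]-P[1]))
d=ctrl.get_obs()['ee_pos'][:2]-M; print("tool dock",.009+d@U,d@N)
E
```

```text
[ 0.53043716 -0.031535    0.104     ] dock x -0.060136113186789665 y 0.001308057110012232 -11.816742390635962 -9.09350408250423 0.07327145149085093 0.036617278150610534
tool dock -0.13627959095487038 -0.0003269819386260646
```

Placed at dock x = −60.1 mm, y about +1 mm, and upright. I'll shut the fingers and lower them behind the tail.

>>> jog_arm(
  rows=[0,0,-0.03,0,0,0,1,0,0,-0.03,0,0,0,1,0,0,-0.03,0,0,0,1,0,0,-0.013,0,0,0,1,0,0,0,0,0,0,1,0,0,0,0,0,0,1,0,0,0,0,0,0,1,0,0,0,0,0,0,1],
)

```text
time_s: 13.25
ee_pos: [0.4552, -0.0194, 0.0559]
eef_rot: [-3.091, 1.569, -0.132]
force: [0.0, -0.7, -0.0]
grip_width: 0.0029
```

>>> jog_arm(
  rows=[0.0098,-0.0018,0,0,0,0,1,0.0059,-0.0011,0,0,0,0,1,0.0059,-0.0011,0,0,0,0,1,0.0059,-0.0011,0,0,0,0,1,0.0059,-0.0011,0,0,0,0,1,0.0059,-0.0011,0,0,0,0,1,0.0059,-0.0011,0,0,0,0,1,0,0,0,0,0,0,1],
)

```text
time_s: 13.92
ee_pos: [0.5007, -0.0279, 0.0548]
eef_rot: [-3.128, 1.57, -0.169]
force: [0.1, -0.3, -0.0]
grip_width: 0.0005
```

```bash
python3 - <<'E'
from h import *
o=ctrl.get_obs(); print(o['ee_pos'],o['force'],o['moment'])
M=np.array([.5982,-.0453]); U=np.array([.9836,-.1805]);N=np.array([.1805,.9836])
d=o['ee_pos'][:2]-M; print("tool dock",.009+d@U,d@N)
a=snap("wrist","w9")
E
```

```text
[ 0.50071007 -0.02789064  0.05476754] [ 0.12651419 -0.26962004 -0.01132431] [0.00306532 0.06951754 0.03278185]
tool dock -0.09003348546254052 -0.00047308415495176043
```

View pics/w9.png

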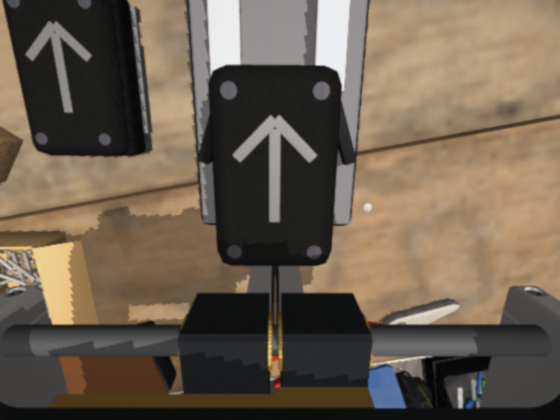

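```bash
cat > pk.py <<'E'
from h import *
def pk(tag,pts):
    s=load(tag); P=np.array([plane(s,u,v,.104) for u,v in pts]); a=lambda v:np.degrees(np.arctan2(v[1],v[0]))
    M=np.array([.5982,-.0453]); U=np.array([.9836,-.1805]);N=np.array([.1805,.9836])
    d=P.mean(0)[:2]-M; print("dock x",.009+d@U,"y",d@N,a(P[0]-P[2]),a(P[1]-P[3]),np.linalg.norm(P[0]-P[2]),np.linalg.norm(P[0]-P[1]))
E
python3 -c "
from pk import *
pk('w9',[(229,90),(321,91),(234,252),(313,252)])"
```

```text
dock x -0.031946143221516135 y 0.0014811536369115452 -11.058263837758894 -11.015066109207847 0.07217362640145941 0.03760800495440413
```

Measured pack position is x = −32 mm, yaw −11°, with its nose already entering between the rails. I'll keep pushing.

>>> jog_arm(
  rows=[0.0059,-0.0011,0,0,0,0,1,0.0059,-0.0011,0,0,0,0,1,0.0059,-0.0011,0,0,0,0,1,0.0059,-0.0011,0,0,0,0,1,0.0059,-0.0011,0,0,0,0,1,0.0059,-0.0011,0,0,0,0,1,0.0059,-0.0011,0,0,0,0,1],
)

```text
time_s: 14.55
ee_pos: [0.5414, -0.0354, 0.0546]
eef_rot: [0.041, 1.571, 3.0]
force: [-1.8, 0.6, -1.6]
grip_width: 0.0004
```

>>> jog_arm(
  rows=[0.0049,-0.0009,0,0,0,0,1,0.0049,-0.0009,0,0,0,0,1,0.0049,-0.0009,0,0,0,0,1,0.0049,-0.0009,0,0,0,0,1,0.0039,-0.0007,0,0,0,0,1,0.0,0.0,0,0,0,0,1],
)

```text
time_s: 15.05
ee_pos: [0.5653, -0.0398, 0.0549]
eef_rot: [-3.104, 1.57, -0.145]
force: [-0.5, -0.2, 0.8]
grip_width: 0.0004
```

```bash
python3 - <<'E'
from h import *
o=ctrl.get_obs(); print(o['ee_pos'],o['force'],o['moment'])
M=np.array([.5982,-.0453]); U=np.array([.9836,-.1805]);N=np.array([.1805,.9836])
d=o['ee_pos'][:2]-M; print("tool dock",.009+d@U,d@N, np.degrees(o['eef_rot'][2]-o['eef_rot'][0]))
E
```

```text
[ 0.56528148 -0.03980949  0.0549032 ] [-0.54245842 -0.19271223  0.82740201] [0.03700257 0.03183454 0.01608573]
tool dock -0.024369697376117418 -0.0005413240470491768 169.5504919220649
```

>>> jog_arm(
  rows=[0.002,-0.0004,0,0,0,0,1,0.002,-0.0004,0,0,0,0,1,0.002,-0.0004,0,0,0,0,1,0.001,-0.0002,0,0,0,0,1,0,0,0,0,0,0,1],
)

```text
time_s: 15.47
ee_pos: [0.5715, -0.0411, 0.0548]
eef_rot: [-2.983, 1.571, -0.023]
force: [-0.3, 0.4, 1.4]
grip_width: 0.0005
```

```bash
python3 - <<'E'
from h import *
o=ctrl.get_obs(); print(o['ee_pos'],o['force'])
M=np.array([.5982,-.0453]); U=np.array([.9836,-.1805]);N=np.array([.1805,.9836])
d=o['ee_pos'][:2]-M; print("tool dock",.009+d@U,d@N)
a=snap("wrist","w10"); b=snap("scene","s10")
E
```

```text
[ 0.57147505 -0.04105311  0.05483854] [-0.27425402  0.4292379   1.38100953]
tool dock -0.018053227716107727 -0.0006466123366935071
```

View pics/w10.png

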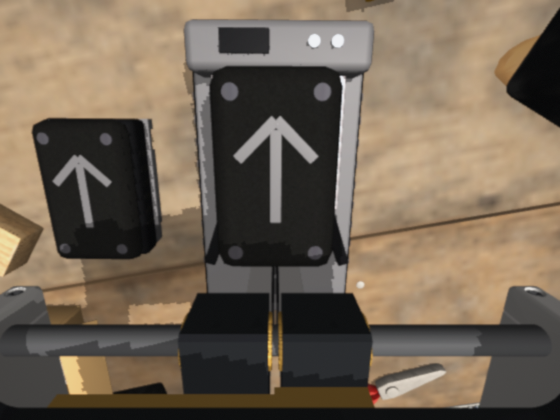

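```bash
python3 -c "
from pk import *
pk('w10',[(229.5,91),(322,91),(235.5,252.5),(315,252.5)])
s=load('w10'); print([dep(s,u,v)[2].round(4) for u,v in [(250,80),(300,80),(240,230),(310,230)]], plane(s,276,68,.064))"
```

```text
dock x 0.03984889493724476 y 0.0007405098881561243 -10.648987061828697 -10.557766532090328 0.07207430372216027 0.03782426339140123
[np.float64(0.1029), np.float64(0.1029), np.float64(0.1034), np.float64(0.1034)] [ 0.67859404 -0.05968324  0.064     ]
```

Measured x = 39.8 mm and level. I'll push a little more to feel the stop and be sure it snapped in.

>>> jog_arm(
  rows=[0.001,-0.0002,0,0,0,0,1,0.001,-0.0002,0,0,0,0,1,0.001,-0.0002,0,0,0,0,1,0,0,0,0,0,0,1],
)

```text
time_s: 15.9
ee_pos: [0.5727, -0.0411, 0.0547]
eef_rot: [-0.022, 1.566, 2.937]
force: [-18.8, 3.2, 12.6]
grip_width: 0.0001
```

It is against the end stop with about 19 N. I'll back off, rise, and check that it stays home.

>>> jog_arm(
  rows=[-0.005,0.001,0,0,0,0,1,-0.02,0.0036,0,0,0,0,1,-0.03,0.0054,0,0,0,0,1,-0.01,0.002,0.03,0,0,0,1,0,0,0.04,0,0,0,1,0,0,0.04,0,0,0,1,0,0,0.03,0,0,0,1,0,0,0,0,0,0,1],
)

```text
time_s: 16.57
ee_pos: [0.5116, -0.0299, 0.2011]
eef_rot: [-3.086, 1.56, -0.127]
force: [-0.3, 0.2, 0.8]
grip_width: 0.0
```

```bash
python3 - <<'E'
from h import *
o=ctrl.get_obs(); print(o['ee_pos'],o['force'])
a=snap("wrist","w11"); b=snap("scene","s11")
E
```

```text
[ 0.51164673 -0.02986557  0.20112138] [-0.34839621  0.17346497  0.82085795]
```

View pics/w11.png

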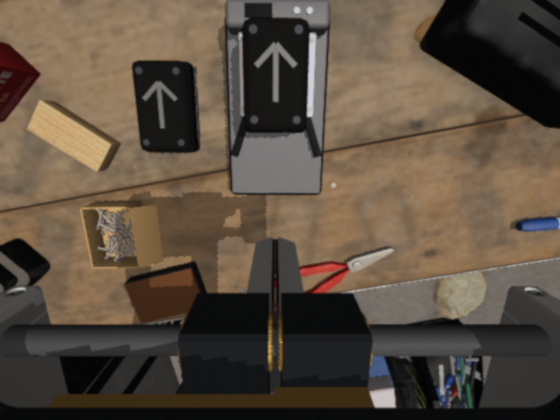

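View pics/s11.png

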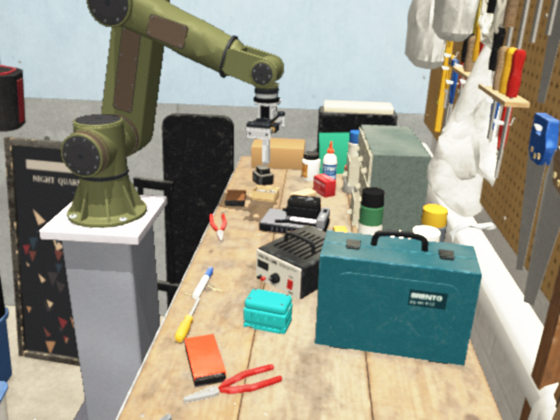

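```bash
python3 -c "
from pk import *
pk('w11',[(253,30),(300,30),(254,119),(297,119)])
s=load('w11');t=load('w1')
P=np.array([plane(s,u,v,.051) for u,v in [(141,71),(176,71),(146,143),(182,143)]]);print('low',P.mean(0),[dep(s,u,v)[2].round(3) for u,v in [(150,80),(180,130)]])
print([dep(s,u,v)[2].round(4) for u,v in [(260,40),(300,40),(255,108),(297,108)]])
def cen(s,lo,hi,z,y0=0,y1=420,x0=0,x1=560):
    h=cv2.cvtColor(s['p'],cv2.COLOR_RGB2HSV); m=cv2.inRange(h,lo,hi); k=np.zeros_like(m);k[y0:y1,x0:x1]=m[y0:y1,x0:x1]; n,l,st,c=cv2.connectedComponentsWithStats(k); i=1+st[1:,4].argmax(); return plane(s,*c[i],z)[:2].round(3),st[i]
for nm,z,(u,v),(u2,v2) in [('offcut',.025,(70,76),(42,101)),('sand TR',.024,(159,212),(196,264)),('sand TL',.024,(105,214),(126,278)),('pliers tip',.01,(298,227),(393,250))]: print(nm,plane(t,u,v,z)[:2].round(3),plane(s,u2,v2,z)[:2].round(3))
"
```

```text
dock x 0.04089455824940563 y 0.0002540800295273261 -10.877250184615232 -11.308821428934726 0.07089470847133536 0.03903609065497098
low [0.6282598  0.07250288 0.051     ] [np.float64(0.051), np.float64(0.051)]
[np.float64(0.1039), np.float64(0.1035), np.float64(0.1035), np.float64(0.1036)]
offcut [0.661 0.21 ] [0.663 0.213]
sand TR [0.431 0.09 ] [0.434 0.092]
sand TL [0.427 0.19 ] [0.431 0.19 ]
pliers tip [ 0.4   -0.168] [ 0.4  -0.17]
```

All checks agree, so I'm handing in.

```bash
python3 -c "
from station import ctrl
print(ctrl.hand_in())"
```

```text
the job is handed in; nothing more can be done
None
```

I slid the low pack out of the dock and stood it upright on a clear spot left of the dock. I then stood the tall pack on the lead-in, let go of it, and pushed it home from behind with the fingers shut. I handed in at about 17 s of the 64 s allowed; no verdict was reported.

- **Tall pack:** after I backed off it sits at dock x ≈ 40.9 mm, between home (40) and the end stop (41.5). It is centred to within 0.5 mm and level, with its top at 104 mm. The last push met the stop at about 19 N along the rails.
- **Catch:** I had no direct reading of it and did no pull-back test. That it is snapped in is inferred from the pack's position and level.
- **Low pack:** upright at (0.628, 0.073), top at 51 mm, clear of the dock and the offcut.
- **Bystanders:** the offcut, sanding block and pliers measured within 4 mm of the first view, which is about the measuring error. I saw no change in the others but did not measure them.
- **Top camera:** it was blocked from the start, so I used only the wrist and scene cameras.
- **Disagreements:** estimates of the dock's yaw ranged from −10.4° to −10.8°. In one close view two dot readings were off by up to about 6 mm, so I left them out.

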